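# Turn the recipe leaf

## Robot

A 6-joint arm with a two-finger parallel gripper is mounted at the origin on the work surface. World frame = base frame: x ahead of the robot, y to its left, z up, the work surface at z = 0. Lengths are in m, angles in rad, forces in N, time in s.
With the tool pointing down it reaches from about 0.3 to 0.775 m from the base axis. Payload 14.6 kg.
Tool frame: the origin (TCP) lies at the very end of the fingers, on their centre line; the grasp point (between the pads) lies 19 mm behind it; z points along the fingers, y is the line along which they close (so a half turn about z gives the same grasp; the last joint's range is limited). The gripper opens to 94 mm and grips with 3 to 60 N. Pads are 16 mm wide; open, the fingers measure 119 mm over their backs; the gripper's body (75 mm by 177 mm) begins 78 mm behind the grasp point.
Start: joints at [-1.304, 0.3, 1.521, -0, 1.321, -0.067], TCP at [0.18, -0.52, 0.205] pointing down, gripper open.
Joint ranges: [-3.03, 3.03], [-0.79, 2.21], [0.23, 2.52], [-1.04, 4.18], [0, 3.07], [-2.55, 2.55]. Speed limits (rad/s): [2.22, 2.22, 2.57, 3.14, 3.14, 3.14].

## Interface

Orientations are given as [roll, pitch, yaw] about the fixed x, y, z axes, in that order (R = Rz(yaw) Ry(pitch) Rx(roll)).
In Python, from bench import env gives the robot as it stands. The module is installed in compiled form; this text tells all that it offers.
- The arm moves only by the shell command python3 -m crank 'ROWS' [OPENING] [FORCE]. ROWS is JSON, one flat list of numbers, 4 for each row, row after row: the shift along the tool's x, y, z in units of 50 mm (1.0 is 50 mm), then the turn about the tool's z in units of 8 degrees (1.0 is 8 degrees). A call has 1 to 8 rows; each row shifts and turns the commanded pose from where the row before left it, along the tool's axes as they then stand; what a row does not reach is not made up. A row lasts 1/10 s, in which the tool goes at most 50 mm and 8.59 degrees, less where a joint would pass 70% of its speed; a pose out of reach is approached as far as the arm can. A call is refused whole if a number of a shift passes 1 or a number of a turn 1, either way. A call with a gripper value outside its range is refused whole. OPENING is the opening, from -1 (shut) to 1 (fully open), set as the call begins (- or left out, the last holds). The fingers move at their own pace and stop on an object; FORCE is the grip in N (left out, the last holds). Time passes only in rows, so rows that do not move let the fingers close. It gives the time, the measured TCP pose, the force, the opening and the grip force at its end, in the units of the state.
- env.read_state(): the state, without advancing time (a new reading comes with each control period).
- env.snapshot(name): name is "scene" or "top" or "wrist"; returns (picture, depth): 400x640x3 uint8, red, green, blue; 400x640 float32, m along the optical axis (not along the pixel's ray), 0 where there is no reading.
- env.get_calibration(name): a dict with "mtx" (3x3 intrinsics, pixels), "R" (3x3) and "t" (3): a world point X has camera coordinates R X + t. Camera axes: x right, y down, z forward; pixel columns grow to the right and rows downward; lengths in m; the calibration is good to about 2 mm. A picture is of the moment at which its call begins: read the wrist's pose just before it. get_calibration takes no time and is no camera call; for the wrist camera it gives the pose at the moment of the call.
- env.hand_in(): hands the job in; it is judged then, once.
Trained networks look in the newest picture that a camera, given by its name, has taken for a name from the list of things; names that differ only in an ending like _2 or _b are one class to them, and where a whole thing is asked for, a point or a joint stands for the part that bears it (a point fixed in the world has none). Each returns a list of dicts, best first, with "conf" (0 to 1); they miss things now and then, are a little off and sometimes report something else, mostly with a low value. They report only what shows in the picture. A call takes as long as a camera call.
- env.masks_of(thing, camera): "mask" (400x640 bool, what is visible of it) and "bbox" ([left, top, width, height] in pixels, round what is visible of it).
The state is a dict: "time_s": time; "qpos": joint angles; "joint_vel": joint speeds; "joint_torque": joint torques, N m; "tcp_pos": TCP position; "orientation": TCP orientation; "ft_force": force on the tool from outside, world axes, zero at the start; "torque": the same for the moment, N m; "finger_gap": finger opening in m; "gripper_force": force on a finger pad.
Only numpy, scipy, OpenCV 4.12 (cv2) and the standard library are available. Lean on these libraries where they do the work, as an engineer would, in place of code of your own. Each camera call takes 0.05 s, during which the arm holds its last target. There are 200 camera calls.

## Task

Turn to the next recipe on the wooden flip stand: with the fingertips or the outside of the closed fingers, gently push the half-raised leaf up and over the spine, then press it down until it lies flat on the pages of the other side. Do not pinch the leaf or press it hard, do not lift the stand or shove it along the bench, and leave the jar, cup and spatula alone; finish with the hand clear.

Things in the scene. Friction and masses are not known exactly. Their poses are not given: they have to be found in the camera images.
- stand: recipe flip stand, loose on the bench, about 1.8 kg: a flat beech board 220 x 340 x 14 mm (its x, y, z). Origin: centre of its underside; z up. Its spine runs along its own x axis over the middle; a stack of pages lies on each side of the spine, tops 24 mm above the bench. The leaf starts raised over the -y side and must end flat on the +y side.
- spine_mid (a point): middle of the hinge line (the spine), 27 mm above the bench; axes as the stand: the hinge line runs along x
- leaf (a joint): angle in rad of the one leaf that stands up from the pages: a stiff white plate 200 mm along the spine, 4 mm thick, its free edge 155 mm from the hinge line, its inner edge 10 mm from it. 0: flat on the stand's -y side; pi/2: upright; pi: flat on the +y side (hard stop). Starts at 0.5 to 0.95. The leaf's hinge is stiff: it stays at whatever angle it is left, and takes 1 to 3 N at the free edge to move.
- leaf_edge (a point): middle of the leaf's free edge, half-way through its thickness, 155 mm from the hinge line; moves with the leaf
- jar: amber glass jar with a steel cap, 68 mm wide, 110 mm tall, a bystander; origin at the centre of its underside
- cup: steel measuring cup with a handle, 80 mm wide, 70 mm tall, a bystander; origin at the centre of its underside
- spatula: spatula 200 mm long lying flat, a bystander; origin at its middle underside

How it is judged:
At the end, for the whole second after the job is handed in: The leaf lies at rest flat on the other (+y) side, within about 3.5 degrees (joint above 3.08 rad); the stand is level, at rest and within 20 mm of where it began; jar, cup and spatula within 20 mm of where they began (value of joint leaf above 3.08 rad and velocity of joint leaf below 0.05 rad/s and distance of each of stand, jar, cup, spatula from where it was at the start of the episode below 0.02 m and angle between stand's own z axis and vertical below 0.03 rad and linear speed of stand below 0.02 m/s); the robot touches nothing.
It fails at once if the stand is shoved more than 20 mm (distance of stand from where it was at the start of the episode above 0.02 m).
It fails at once if the stand is lifted or tipped (height (world z) of stand above 0.012 m or angle between stand's own z axis and vertical above 0.12 rad).
It fails at once if the leaf is pinched or pressed hard (over 35 N) (contact force between the fingers and leaf above 35 N).
It fails at once if the leaf is flung over (faster than 6 rad/s) (velocity of joint leaf above 6 rad/s).
It fails at once if the jar, cup or spatula is moved more than 20 mm (distance of any of jar, cup, spatula from where it was at the start of the episode above 0.02 m).
It also fails if it takes over 50 s, if anything falls off the work surface, if the arm or the gripper's body presses on something with over 40 N, if the wrist force passes 120 N, or if a joint passes its speed limit or range.

## Working session

There is one attempt and no reset: what is moved stays moved. The work goes in short steps, Python scripts to look and compute and a shell command to move; the robot and the scene stay as the last step left them, time stands still between calls to the robot, and variables do not carry over. Pictures are saved under pics/ and viewed, at most 10 in all, crops included, and the job is handed in when it is done.

```bash
mkdir -p pics; cat > h.py <<'E'
from bench import env
import numpy as np, cv2
def pts(cam, mask, depth):
    c=env.get_calibration(cam); K,R,t=[np.array(c[k]) for k in("mtx","R","t")]
    v,u=np.nonzero(mask&(depth>0)); z=depth[v,u]
    P=np.c_[(u-K[0,2])/K[0,0]*z,(v-K[1,2])/K[1,1]*z,z]
    return (P-t)@R
E
python3 - <<'E'
from h import *
s=env.read_state(); print(s['time_s'],s['tcp_pos'],s['orientation'],s['finger_gap'])
ims=[]
for cam in("top","scene"):
    im,d=env.snapshot(cam); np.savez(f"{cam}.npz",im=im,d=d); ims.append(im)
    for th in("stand","leaf","jar","cup","spatula"):
        for m in env.masks_of(th,cam)[:2]:
            p=pts(cam,m['mask'],d)
            print(cam,th,round(m['conf'],2),m['bbox'],len(p), np.percentile(p,[2,50,98],axis=0).round(3).tolist() if len(p) else '')
            if m['conf']>.5: np.save(f"{cam}_{th}.npy",p)
cv2.imwrite("pics/a.png",cv2.resize(np.vstack(ims),(480,600))[:,:,::-1])
E
```

```text
0.0 [ 0.18012428 -0.51939577  0.20489461] [-3.14045579e+00 -7.40712556e-05  3.33776636e-01] 0.09391451656024286
top stand 0.62 [269.5, 137.9, 155.7, 134.0] 10923 [[0.381, -0.255, 0.011], [0.519, -0.09, 0.025], [0.65, 0.072, 0.131]]
top leaf 0.65 [329.6, 135.0, 86.4, 97.3] 4171 [[0.458, -0.221, 0.037], [0.551, -0.147, 0.089], [0.646, -0.071, 0.134]]
top jar 0.65 [453.0, 140.2, 41.8, 35.1] 971 [[0.587, -0.44, 0.001], [0.614, -0.399, 0.103], [0.646, -0.379, 0.112]]
top cup 0.81 [127.6, 220.6, 41.9, 50.3] 1219 [[0.378, 0.371, 0.001], [0.441, 0.417, 0.028], [0.479, 0.447, 0.072]]
top spatula 0.65 [458.6, 204.4, 39.6, 79.4] 1218 [[0.318, -0.462, -0.002], [0.444, -0.436, 0.003], [0.504, -0.393, 0.021]]
scene stand 0.64 [240.6, 146.8, 113.3, 90.3] 5259 [[0.393, -0.21, 0.007], [0.545, -0.087, 0.025], [0.672, 0.082, 0.129]]
scene leaf 0.84 [247.9, 145.5, 58.8, 67.3] 1957 [[0.461, -0.217, 0.036], [0.561, -0.141, 0.086], [0.651, -0.067, 0.133]]
scene jar 0.93 [213.8, 133.9, 23.0, 38.3] 595 [[0.56, -0.478, 0.001], [0.634, -0.389, 0.069], [0.659, -0.374, 0.113]]
scene cup 0.7 [400.3, 257.6, 36.5, 42.3] 1056 [[0.38, 0.373, -0.001], [0.448, 0.41, 0.04], [0.488, 0.451, 0.071]]
scene cup 0.34 [237.6, 143.3, 116.2, 95.1] 5409 [[0.394, -0.213, 0.003], [0.545, -0.088, 0.025], [0.674, 0.085, 0.13]]
scene spatula 0.67 [249.2, 130.1, 39.0, 28.6] 375 [[0.322, -0.477, -0.004], [0.442, -0.437, 0.003], [0.507, -0.391, 0.021]]
```

View pics/a.png

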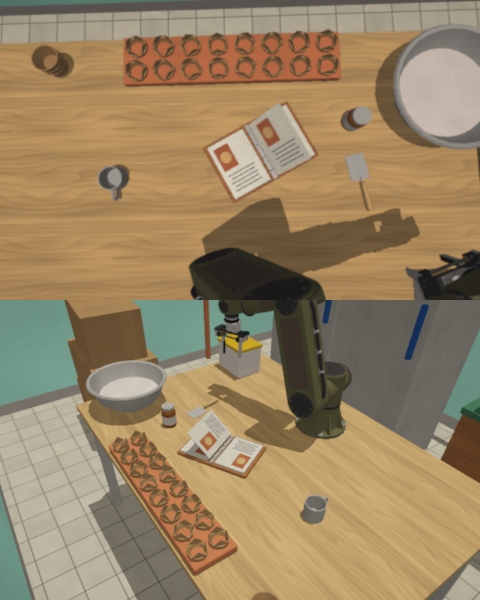

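The stand is in the middle of the top view, around (262,152) in the scaled picture. Its leaf is raised on the right (the world -y side), and the jar, cup and spatula are well clear. Next I'll fit the geometry.

```bash
python3 - <<'E'
from h import *
L=np.vstack([np.load("top_leaf.npy")]); S=np.load("top_stand.npy")
for cam in("top","scene"):
    L=np.load(cam+"_leaf.npy"); L=L[L[:,2]>.04]
    for _ in range(4):
        c=np.median(L,0) if _==0 else L.mean(0); n=np.linalg.svd(L-c)[2][2]; n*=np.sign(n[2]); r=(L-c)@n; L=L[abs(r)<.004]
    print(cam,"n",n.round(3),"c",c.round(3),"ang",np.arccos(n[2]).round(3),"hinge dir yaw",np.arctan2(n[0],-n[1]).round(3), len(L))
    rect=cv2.minAreaRect(L[:,:2].astype(np.float32));print("leaf rect",rect)
    print(cv2.boxPoints(rect).round(3).tolist())
    S=np.load(cam+"_stand.npy"); S=S[(S[:,2]>.005)&(S[:,2]<.03)]
    rect=cv2.minAreaRect(S[:,:2].astype(np.float32)); print("stand",rect); print(cv2.boxPoints(rect).round(3).tolist())
E
```

```text
top n [-0.321  0.609  0.725] c [ 0.552 -0.149  0.09 ] ang 0.76 hinge dir yaw -2.657 3841
leaf rect ((0.5512359142303467, -0.14504572749137878), (0.19990447163581848, 0.1056351289153099), 27.687034606933594)
[[0.43799999356269836, -0.14499999582767487], [0.4869999885559082, -0.23800000548362732], [0.6639999747276306, -0.14499999582767487], [0.6150000095367432, -0.052000001072883606]]
stand ((0.5239497423171997, -0.0922321081161499), (0.22109678387641907, 0.3406088054180145), 27.67815589904785)
[[0.34700000286102295, 0.007000000216066837], [0.5049999952316284, -0.2939999997615814], [0.7009999752044678, -0.19200000166893005], [0.5429999828338623, 0.10999999940395355]]
scene n [-0.324  0.609  0.724] c [ 0.562 -0.143  0.088] ang 0.761 hinge dir yaw -2.653 1536
leaf rect ((0.5554642677307129, -0.14456932246685028), (0.20588566362857819, 0.1045687347650528), 27.755390167236328)
[[0.4399999976158142, -0.1459999978542328], [0.48899999260902405, -0.23899999260902405], [0.6710000038146973, -0.14300000667572021], [0.621999979019165, -0.05000000074505806]]
stand ((0.5302049517631531, -0.08935244381427765), (0.22497393190860748, 0.3432655930519104), 27.43627166748047)
[[0.35100001096725464, 0.010999999940395355], [0.5090000033378601, -0.2939999997615814], [0.7089999914169312, -0.1899999976158142], [0.5509999990463257, 0.11500000208616257]]
```

```bash
cat > uv.py <<'E'
from h import *
s=env.read_state(); p=s['tcp_pos']-np.array([.525,-.091,0]); a=.484
print("t",round(s['time_s'],2),"u,v,z",(p@np.array([[np.cos(a),-np.sin(a),0],[np.sin(a),np.cos(a),0],[0,0,1]])).round(4),"rpy",np.round(s['orientation'],3),"F",np.round(s['ft_force'],1),"gap",round(s['finger_gap'],3))
E
python3 -m crank '[0,0,0,-0.54, 0,0,0,-0.54, 0.5,0,0,0, 0.6,0,0,0, 0.6,0,0,0, 0.6,0,0,0, 0.6,0,0,0, 0.6,0,0,0]' -1 5 && python3 -m crank '[0.6,0,0,0, 0.6,0,0,0, 0.6,0,0,0, 0.6,0,0,0, 0.6,0,0,0, 0.6,0,0,0, 0.6,0,0,0, 0.6,0,0,0]' && python3 -m crank '[0.6,0,0,0, 0.6,0,0,0, 0.6,0,0,0, 0,0,0,0]' && python3 uv.py
```

```text
time_s: 1.4
tcp_pos: [0.3361, -0.4374, 0.2055]
orientation: [3.141, -0.0, 0.485]
ft_force: [-0.6, 0.2, 0.2]
finger_gap: 0.0333
gripper_force: 0.0
time_s: 2.2
tcp_pos: [0.5485, -0.3256, 0.2054]
orientation: [-3.142, -0.0, 0.485]
ft_force: [-0.5, 0.4, -0.7]
finger_gap: 0.0008
gripper_force: 0.0
time_s: 2.6
tcp_pos: [0.6292, -0.2821, 0.2045]
orientation: [-3.141, 0.0, 0.487]
ft_force: [0.1, -0.5, 0.1]
finger_gap: 0.0008
gripper_force: 0.0
t 2.6 u,v,z [ 0.0033 -0.2177  0.2045] rpy [-3.141  0.     0.487] F [ 0.1 -0.5  0.1] gap 0.001
```

```bash
python3 -m crank '[0,0,0.46,0, 0,0,0.46,0, 0,0,0.46,0, 0,0,0.46,0, 0,-0.4,0,0, 0,-0.4,0,0, 0,-0.4,0,0, 0,0,0,0]' && python3 -m crank '[0,-0.2,0,0, 0,-0.2,0,0, 0,-0.2,-0.1,0, 0,-0.2,-0.14,0, 0,-0.2,-0.14,0, 0,0,0,0]' && python3 uv.py && python3 - <<'E'
from h import *
a,_=env.snapshot("top");b,_=env.snapshot("scene")
cv2.imwrite("pics/b.png",np.hstack([a[90:310,230:470],b[90:310,190:430]])[:,:,::-1])
E
```

```text
time_s: 3.4
tcp_pos: [0.5982, -0.2301, 0.1137]
orientation: [-3.141, 0.0, 0.486]
ft_force: [0.5, -0.6, -0.2]
finger_gap: 0.0006
gripper_force: 0.0
time_s: 4.0
tcp_pos: [0.5761, -0.1865, 0.1344]
orientation: [3.14, -0.002, 0.485]
ft_force: [-0.4, -0.2, 0.1]
finger_gap: 0.0008
gripper_force: 0.0
t 4.0 u,v,z [ 0.0008 -0.1082  0.1344] rpy [ 3.14e+00 -2.00e-03  4.85e-01] F [-0.4 -0.2  0.1] gap 0.001
```

View pics/b.png

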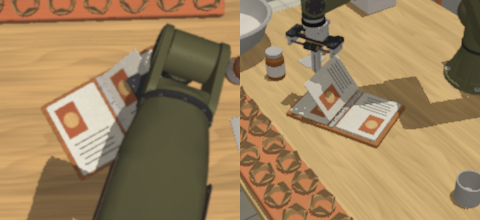

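The leaf is rising on the outside of the closed fingers, near (322,70) in the right crop. I'll keep following the arc.

```bash
python3 -m crank '[0,-0.24,-0.12,0, 0,-0.24,-0.12,0, 0,-0.24,-0.12,0, 0,-0.24,-0.06,0, 0,-0.24,-0.06,0, 0,-0.24,-0.04,0, 0,-0.24,0,0, 0,-0.24,0,0]' && python3 uv.py
```

```text
time_s: 4.9
tcp_pos: [0.5305, -0.1011, 0.1583]
orientation: [-3.141, 0.0, 0.485]
ft_force: [1.4, -1.3, 0.9]
finger_gap: 0.0004
gripper_force: 0.8
t 4.9 u,v,z [ 0.0002 -0.0115  0.1583] rpy [-3.141  0.     0.485] F [ 1.4 -1.3  0.9] gap 0.0
```

```bash
python3 -m crank '[0,-0.34,0.02,0, 0,-0.34,0.07,0, 0,-0.32,0.11,0, 0,-0.31,0.15,0, 0,-0.28,0.19,0, 0,-0.26,0.23,0, 0,-0.23,0.26,0, 0,-0.19,0.28,0]' && python3 uv.py && python3 - <<'E'
from h import *
b,_=env.snapshot("scene")
cv2.imwrite("pics/c.png",cv2.resize(b[90:310,190:430],None,fx=2,fy=2)[:,:,::-1])
E
```

```text
time_s: 5.7
tcp_pos: [0.4775, -0.0007, 0.092]
orientation: [-3.141, 0.0, 0.485]
ft_force: [0.9, -0.9, -0.2]
finger_gap: 0.0006
gripper_force: 0.7
t 5.7 u,v,z [0.    0.102 0.092] rpy [-3.141  0.     0.485] F [ 0.9 -0.9 -0.2] gap 0.001
```

View pics/c.png

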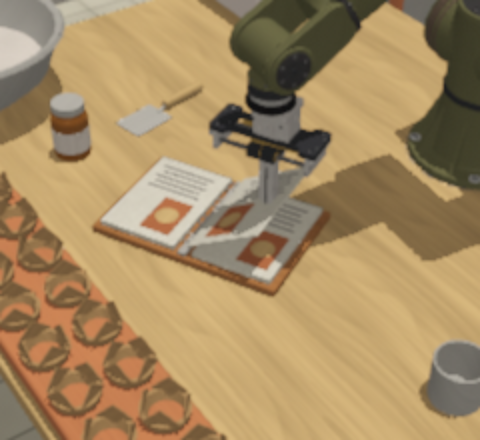

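The leaf is about 60° past upright, with the fingertips on its outer face near (265,205). The stand hasn't moved. Now I'll lower it.

```bash
python3 -m crank '[0,-0.15,0.31,0, 0,-0.11,0.32,0, 0,-0.07,0.34,0, 0,-0.02,0.1,0, 0,0,0.04,0, 0,0,0,0]' && python3 uv.py && python3 -m crank '[0,0,0.04,0, 0,0,0.04,0, 0,0,0,0]'
```

```text
time_s: 6.35
tcp_pos: [0.4702, 0.0137, 0.0377]
orientation: [-3.142, -0.0, 0.484]
ft_force: [-0.3, -0.2, -0.4]
finger_gap: 0.0005
gripper_force: 0.0
t 6.35 u,v,z [0.0002 0.1182 0.0377] rpy [-3.142 -0.     0.484] F [-0.3 -0.2 -0.4] gap 0.001
time_s: 6.65
tcp_pos: [0.4702, 0.0137, 0.0335]
orientation: [3.141, -0.0, 0.484]
ft_force: [-0.1, -0.3, 0.1]
finger_gap: 0.0005
gripper_force: 0.0
```

```bash
python3 -m crank '[0,0,0.03,0, 0,0,0.03,0, 0,0,0,0]'; python3 -m crank '[0,0,0.02,0, 0,0,0,0]'
```

```text
time_s: 6.95
tcp_pos: [0.47, 0.0138, 0.0303]
orientation: [-3.142, 0.0, 0.485]
ft_force: [-0.3, -0.4, 0.1]
finger_gap: 0.0004
gripper_force: 0.0
time_s: 7.15
tcp_pos: [0.47, 0.0138, 0.0293]
orientation: [-3.142, 0.0, 0.485]
ft_force: [0.1, 0.5, -0.1]
finger_gap: 0.0002
gripper_force: 0.0
```

```bash
python3 -m crank '[0,0,0.02,0, 0,0,0,0]'; python3 -m crank '[0,0,-0.3,0, 0,0,-0.6,0, 0,0,-0.6,0, 0,0,-0.6,0, 0,0.6,-0.5,0, 0,0.6,0,0, 0,0.6,0,0, 0,0.6,0,0]';python3 -m crank '[0,0.6,0,0, 0,0.6,0,0, 0,0.6,0,0, 0,0.6,0,0, 0,0,0,0]'; python3 - <<'E'
from h import *
ims=[]
for cam in("top","scene"):
    b,d=env.snapshot(cam); ims.append(b)
    for th in("leaf","stand","jar","cup","spatula"):
        for m in env.masks_of(th,cam)[:1]:
            p=pts(cam,m['mask'],d); print(cam,th,round(m['conf'],2),np.median(p,0).round(3))
    p=pts(cam,np.ones((400,640),bool),d); a=.484
    q=p-[.525,-.091,0]; u=q@[np.cos(a),np.sin(a),0]; v=q@[-np.sin(a),np.cos(a),0]
    for lo,hi in((.03,.07),(.07,.11),(.11,.15),(-.15,-.03)):
        k=(abs(u)<.09)&(v>lo)&(v<hi)&(p[:,2]<.1); print(lo,hi,k.sum(),np.median(p[k,2]).round(4))
cv2.imwrite("pics/d.png",np.hstack([ims[0][90:310,230:470],ims[1][90:310,190:430]])[:,:,::-1])
E
```

```text
time_s: 7.35
tcp_pos: [0.4701, 0.0138, 0.029]
orientation: [3.142, -0.0, 0.485]
ft_force: [-4.4, 0.1, 11.4]
finger_gap: 0.0004
gripper_force: 5.6
time_s: 8.15
tcp_pos: [0.5264, -0.0935, 0.1586]
orientation: [3.141, -0.0, 0.485]
ft_force: [-0.0, 0.4, -0.9]
finger_gap: 0.0006
gripper_force: 0.0
time_s: 8.65
tcp_pos: [0.5823, -0.2012, 0.1577]
orientation: [-3.141, 0.001, 0.482]
ft_force: [-0.5, 0.5, -0.3]
finger_gap: 0.0002
gripper_force: 0.0
top stand 0.62 [ 0.519 -0.048  0.027]
top cup 0.92 [0.441 0.416 0.028]
top spatula 0.74 [ 0.445 -0.435  0.003]
0.03 0.07 1081 0.029
0.07 0.11 1091 0.029
0.11 0.15 1095 0.029
-0.15 -0.03 1274 0.0238
scene leaf 0.79 [ 0.495 -0.013  0.028]
scene stand 0.57 [ 0.539 -0.066  0.024]
scene jar 0.8 [ 0.634 -0.389  0.066]
scene cup 0.75 [0.447 0.411 0.039]
scene spatula 0.75 [ 0.432 -0.435  0.004]
0.03 0.07 421 0.0287
0.07 0.11 428 0.0285
0.11 0.15 447 0.0285
-0.15 -0.03 1155 0.0236
```

View pics/d.png

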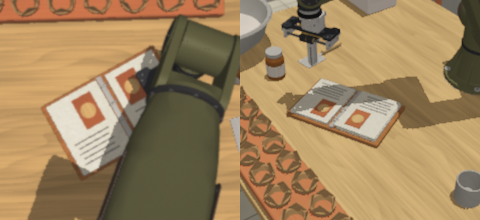

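The leaf lies flat on the +y side, its top at 29 mm all along (around (345,112) in the right crop). The stand and the bystanders haven't moved, and the hand is about 130 mm above the pages.

```bash
python3 -c "
from bench import env
print(env.hand_in())"
```

```text
the job is handed in; nothing more can be done
None
```

The leaf is turned over and lies flat on the +y side, the stand and the jar, cup and spatula show no movement in the pictures, the hand is clear, and the job is handed in (no verdict was returned).

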